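# Vent the vacuum chamber and park its lid

## Robot

A 6-joint arm with a two-finger parallel gripper is mounted at the origin on a cart in front of the work surface, level with it; the furniture and walls round the work are solid. World frame = base frame: x ahead of the robot, y to its left, z up, the work surface at z = 0. Lengths are in mm, angles in rad, forces in N, time in s.
With the tool pointing down it reaches from about 375 to 750 mm from the base axis. Payload 9 kg.
Tool frame: the origin (TCP) lies at the very end of the fingers, on their centre line; the grasp point (between the pads) lies 19 mm behind it; z points along the fingers, y is the line along which they close (so a half turn about z gives the same grasp; the last joint's range is limited). The gripper opens to 85 mm and grips with 20 to 120 N. Pads are 22 mm wide; open, the fingers measure 114 mm over their backs; the gripper's body (76 mm by 85 mm) begins 54 mm behind the grasp point. The pads swing forward as they close: fully open they stand 13 mm farther back than shut.
Start: joints at [0.937, 0.104, 0.097, 1.564, 0, 1.353], TCP at [242.361, 548.906, 231.331] pointing down, gripper open.
Joint ranges: [-2.99, 2.99], [-0.84, 1.86], [-1.1, 1.16], [-1.84, 2.11], [-1.51, 1.56], [-3.14, 3.14]. Speed limits (rad/s): [2.22, 2.22, 2.57, 3.14, 3.14, 3.14].

## Interface

Orientations are given as a rotation vector (axis times angle).
In Python, from plant import * gives the robot as it stands.
- The arm moves only by the tool arm_command, never from a script. Its argument "increments" is a list of rows, each a list of 5 numbers: the opening, from 0 (shut) to 1 (fully open), then the shift along the tool's x, y, z scaled (see below), then the turn about the tool's z scaled (see below). A call has 1 to 8 rows; each row shifts and turns the commanded pose from where the row before left it, along the tool's axes as they then stand; what a row does not reach is not made up. The controller multiplies each number of a shift by 500 mm and each number of a turn by pi/2 rad. A row lasts 1/10 s, in which the tool goes at most 50 mm and 8.59 degrees, less where a joint would pass 70% of its speed; a pose out of reach is approached as far as the arm can. A call with a number of a shift or a turn outside -1 to 1 is refused whole. A call with a gripper value outside its range is refused whole. The fingers move at their own pace and stop on an object; the grip force is fixed at half the most. Time passes only in rows, so rows that do not move let the fingers close. It gives the time, the measured TCP pose, the force, the opening and the grip force at its end, in the units of the state.
- get_state(): the state, without advancing time (a new reading comes with each control period).
- get_image(name): name is "scene" or "top"; returns a dict with "img" (420x560x3 uint8, red, green, blue), "fx", "fy", "cx", "cy" (pixels), "k1" (the pictures are not rectified: a ray, as slopes to the right and down, at radius r is drawn at 1 + k1 r^2 times it, then the intrinsics apply), "xyz" and "attitude" of the camera in the world. Camera axes: x right, y up, looking along -z (the intrinsics and any distortion apply to the point x, -y, -z); pixel columns grow to the right and rows downward; lengths in mm; the calibration is good to about 2 mm. A picture is of the moment at which its call begins. There is no depth.
- sign_off(): hands the job in; it is judged then, once.
Trained networks look in a picture, given as the dict that the camera call returned (one of the last four; its "shot" number tells which), for a name from the list of things; names that differ only in an ending like _2 or _b are one class to them, and where a whole thing is asked for, a point or a joint stands for the part that bears it (a point fixed in the world has none). Each returns a list of dicts, best first, with "score" (0 to 1); they miss things now and then, are a little off and sometimes report something else, mostly with a low value. They report only what shows in the picture. A call takes as long as a camera call. They do not tell look-alikes from the thing itself.
- recognise(picture, label): "position" ([x, y, z] in mm, in the coordinates of the camera as it stood for that picture, good to about 4 mm: the middle of the surface that is visible of it).
The state is a dict: "time_s": time; "joint_positions": joint angles; "qd": joint speeds; "tau": joint torques, N m; "ee_pos": TCP position; "eef_rot": TCP orientation; "ft_force": force on the tool from outside, world axes, zero at the start; "moment": the same for the moment, N m; "gripper_width": opening from 0.0 (shut) to 1.0 (fully open); "gripper_force": force on a finger pad.
Only numpy, scipy, OpenCV 4.12 (cv2) and the standard library are available. Lean on these libraries where they do the work, as an engineer would, in place of code of your own. Each camera call takes 0.05 s, during which the arm holds its last target. There are 200 camera calls.

## Task

Open the vacuum chamber: let the air in by turning the vent tap on its lid (the tap without a hose tail) a full quarter turn to its stop, then lift the lid off and lay it gently, right way up and flat, in the middle of the rubber mat, leaving the vent tap open. The wooden stick lying on the mat has to be cleared right off it first, to lie flat on the bench beside it. Leave the pump tap shut, and do not shift or knock over the glue bottle, the spray can or the steel punch.

Things in the scene. Friction and masses are not known exactly. Their poses are not given: they have to be found in the camera images.
- lid_grip (a point): Centre of the lid's bar handle: dark steel bar 60 (x) by 14 (y) by 16 (z) mm on two 10 mm posts at x = +-22 mm; grip across y. Axes are the lid's: z up, vent tap on the +x side, pump tap on the -x side. The lid's top face is 32 mm below this point, its bottom face (on the chamber's rim) 44 mm, the foot of its plug 56 mm. With the lid laid on the mat this point is 64 mm above the bench.
- lid: Lid with both taps: square aluminium plate 170 x 170 x 12 mm, about 0.65 kg; origin at the centre of the plate's bottom face, axes as lid_grip. A 146 mm square plug, 12 mm deep, under it fits in the chamber with 2 mm play a side: lift straight up; it cannot turn on the chamber. Laid down, it stands on the plug.
- vent_axis (a point): Vertical turning axis of the vent tap, 55 mm along the lid's +x, at half the lever's height (23 mm above the lid's top face); lid's axes. Steel lever 14 mm high, 11 wide, reaching 48 mm from the axis, round 20 mm hub. Shut (0) it points along the lid's +y, open (1.57) along +x, off the lid. A brass silencer dome stands 32 mm to -y of the axis, its top 9 mm below this point.
- vent_tap (a joint): Angle of the vent tap, rad: 0 shut, 1.57 fully open (stop), growing clockwise seen from above. It moves stiffly (0.1 N m, about 3 N near the lever's end) and stays where it is left. The vacuum holds the lid fast while the tap is shut and hinders it when part open; the lid is free from about 1.1 on.
- pump_axis (a point): The same for the pump tap, 55 mm along the lid's -x: an equal lever that points along the lid's -y when shut, but with a brass hose tail, 12 mm thick, that lies level along -x from it and overhangs the lid's edge by 27 mm.
- pump_tap (a joint): Angle of the pump tap, rad: 0 shut, 1.57 open, clockwise from above. To stay shut.
- chamber: Grey square vacuum chamber with a dial gauge on its -y wall, fixed; 170 x 170 mm, 80 mm high, walls 10 mm, black rubber rim; origin at the centre of its underside on the bench; x and y along its sides. The gauge sticks out 25 mm. A laminated disc lies inside and stays there.
- mat: Black rubber mat, 200 x 200 x 8 mm, fixed; origin at the centre of its underside on the bench, x and y along its sides.
- stick_center (a point): Centre of the wooden stick: 21 (x) by 170 (y, its length) by 19 (z) mm, 50 g; it lies on the mat at the start, its centre 17.5 mm above the bench. On the bench its centre is 9.5 mm up.
- stick: The same stick; origin at the centre of its underside.
- glue_bottle: Glue bottle, 37 x 60 mm, 191 mm high, loose; origin under its centre on the bench. Stands between chamber and mat; to stay put.
- spray_can: Spray can, 66 mm across, 189 mm high, loose; origin under its centre. To stay put.
- punch: Steel punch, 40 mm across its foot, 64 mm high, loose; origin under its centre. To stay put.
Not all that is in view belongs to the job. Of the things that look like the punch, the middle-sized one is meant.

How it is judged:
By the outcome, as a careful person would: the job done as asked, in the order asked, and still so for the second after the job is handed in, with the robot touching nothing.
It also fails if it takes over 69 s, if anything falls off the work surface, if the arm or the gripper's body presses on something with over 40 N, if the wrist force passes 120 N, or if a joint passes its speed limit or range.

## Working session

There is one attempt and no reset: what is moved stays moved. The work goes in short steps, Python scripts to look and compute and a tool call to move; the robot and the scene stay as the last step left them, time stands still between calls to the robot, and variables do not carry over. Pictures are saved under pics/ and viewed, at most 10 in all, crops included, and the job is handed in when it is done.

Besides the shell and the picture viewer there is one more tool, called after ">>>" in YAML: its name, and indented under it one key for each argument. arm_command: Moves the arm, as the interface text tells. Shifts and turns lie within -1 to 1; 1 stands for 500 mm of shift or pi/2 rad of turn. Its arguments: {"type":"object","properties":{"increments":{"type":"array","items":{"type":"array","items":{"type":"number","minimum":-1,"maximum":1}}}},"required":["increments"]}

```bash
mkdir -p pics; cat > h.py <<'E'
from plant import *
import numpy as np, cv2
from scipy.spatial.transform import Rotation as R
def rot(p):
    a=np.array(p["attitude"],float)
    return a if a.shape==(3,3) else (R.from_rotvec(a).as_matrix() if a.size==3 else R.from_quat(a).as_matrix())
def c2w(p,c): return rot(p)@np.array(c)+np.array(p["xyz"])
def proj(p,w):
    c=rot(p).T@(np.array(w,float)-np.array(p["xyz"])); s=np.array([c[0],-c[1]])/-c[2]
    s=s*(1+p["k1"]*(s@s)); return np.array([p["fx"]*s[0]+p["cx"],p["fy"]*s[1]+p["cy"]])
def pix(p,u,v,z):
    d=np.array([(u-p["cx"])/p["fx"],(v-p["cy"])/p["fy"]]); s=d.copy()
    for _ in range(20): s=d/(1+p["k1"]*(s@s))
    r=rot(p)@np.array([s[0],-s[1],-1]); o=np.array(p["xyz"]); return o+r*(z-o[2])/r[2]
def save(p,f,crop=None,k=1):
    im=cv2.cvtColor(p["img"],cv2.COLOR_RGB2BGR)
    if crop: a,b,c,d=crop; im=im[b:d,a:c]
    cv2.imwrite("pics/"+f,cv2.resize(im,None,fx=k,fy=k,interpolation=cv2.INTER_CUBIC))
E
python3 - <<'E'
from h import *
np.set_printoptions(precision=1,suppress=True)
print(get_state())
for n in ["top","scene"]:
    p=get_image(n); save(p,n+"0.png",k=1.4); print(n,p["xyz"],p["attitude"],p["fx"],p["k1"])
    for l in ["lid_grip","lid","vent_axis","pump_axis","chamber","mat","stick_center","glue_bottle","spray_can","punch"]:
        for r in recognise(p,l)[:4]:
            w=c2w(p,r["position"]); print(l,round(r["score"],2),w,proj(p,w))
E
```

```text
{'time_s': 0.0, 'joint_positions': array([0.9, 0.1, 0.1, 1.6, 0. , 1.4]), 'qd': array([ 0.,  0.,  0., -0.,  0., -0.]), 'tau': array([  0. , -55.7,  50.4,   0. ,  -0. ,   0. ]), 'ee_pos': array([242.1, 548.6, 230.5]), 'eef_rot': array([-0.6, -3.1,  0. ]), 'ft_force': array([-0.2,  0.1,  1. ]), 'moment': array([-0., -0., -0.]), 'gripper_force': 0.0, 'gripper_width': 1.0010211012422898}
top [ 319.7  -25.7 1242. ] [ 0.2 -0.2 -1.5] 538.136858288384 0.06601298432219461
lid_grip 0.7 [496.5 255.4  88.5] [142.8 247.9]
lid 0.61 [493.5 255.4  90.3] [142.5 249.2]
vent_axis 0.7 [492.9 256.8  94.5] [141.4 249.2]
vent_axis 0.42 [548.8 284.1 126.7] [126.5 220.4]
pump_axis 0.83 [494.8 257.5  91. ] [141.5 248.5]
chamber 0.8 [472.6 179.9  50.6] [180.4 261.7]
mat 0.85 [ 543.4 -265.9    7.7] [376.8 236.7]
mat 0.69 [ 531.4 -281.2   24.9] [385.2 240.7]
stick_center 0.88 [ 530.7 -278.5   23.8] [383.9 241.1]
stick_center 0.16 [473.4 180.8  54.7] [179.7 261.1]
glue_bottle 0.65 [525.6  -6.9 129.2] [264.6 233. ]
spray_can 0.87 [663.7  -0.6 170.5] [262.5 164. ]
spray_can 0.65 [527.5  -6.5 129.3] [264.4 232.1]
pu
[... 285 characters left out ...]
41.1  90.1] [191.3 177.1]
lid 0.92 [486.3 241.4  93.6] [191.1 176. ]
vent_axis 0.96 [484.7 241.1  93.5] [190.6 176.3]
vent_axis 0.58 [525.2 -13.  106.9] [272.9 220.4]
pump_axis 0.83 [483.9 235.2  89.6] [192.  178.8]
chamber 0.56 [452.  179.1  50.4] [197.4 208.1]
mat 0.67 [ 532.4 -279.     8.9] [364.  319.1]
stick_center 0.79 [ 522.8 -279.3   25.4] [362.7 318.6]
glue_bottle 0.58 [523.  -16.2 105.1] [273.2 222.3]
glue_bottle 0.19 [483.7 236.8  92.7] [191.4 177.6]
spray_can 0.57 [656.9 -21.2 125.2] [316.7 186.9]
spray_can 0.2 [451.8 179.7  48.3] [197.3 208.5]
punch 0.75 [ 466.6 -103.8   40.9] [282.6 278.1]
punch 0.65 [387.1 -24.3  34.4] [230.4 278.9]
punch 0.57 [409.9  60.5  26.3] [214.9 252. ]
```

View pics/top0.png

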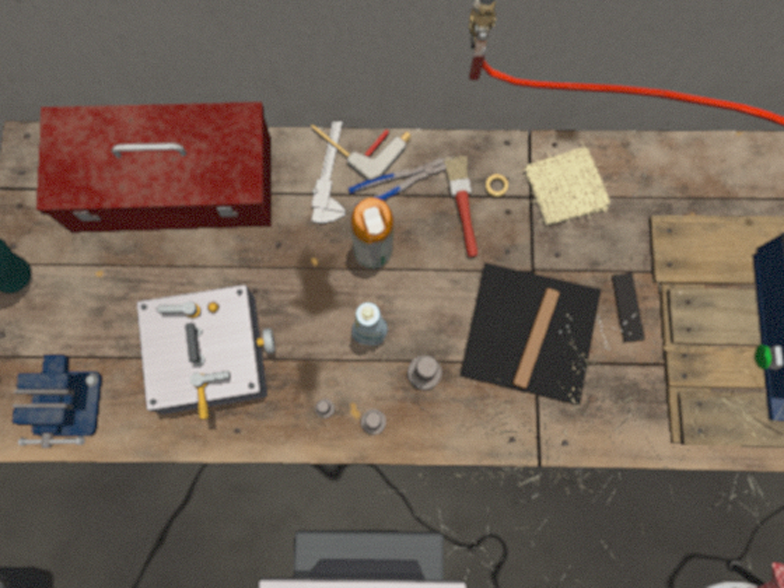

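View pics/scene0.png

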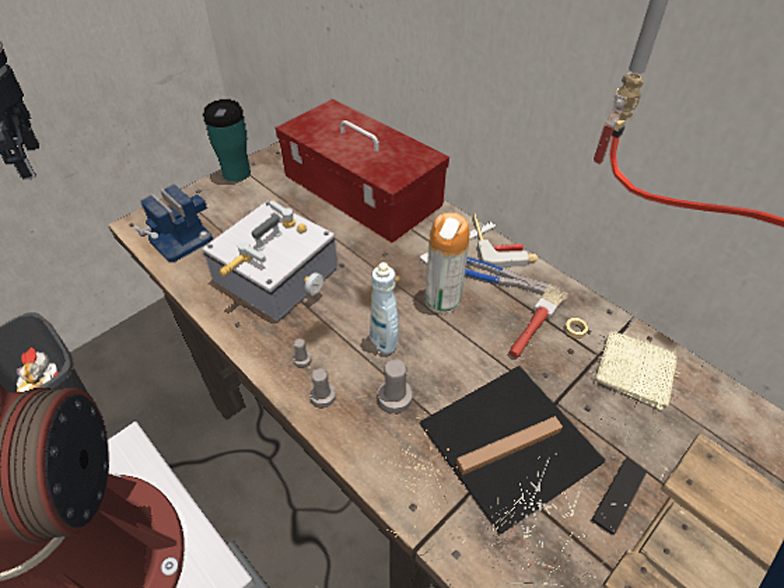

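```bash
python3 - <<'E'
from h import *
p=get_image("top"); save(p,"lid1.png",(70,170,250,320),4)
E
```

```text
(no output)
```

View pics/lid1.png

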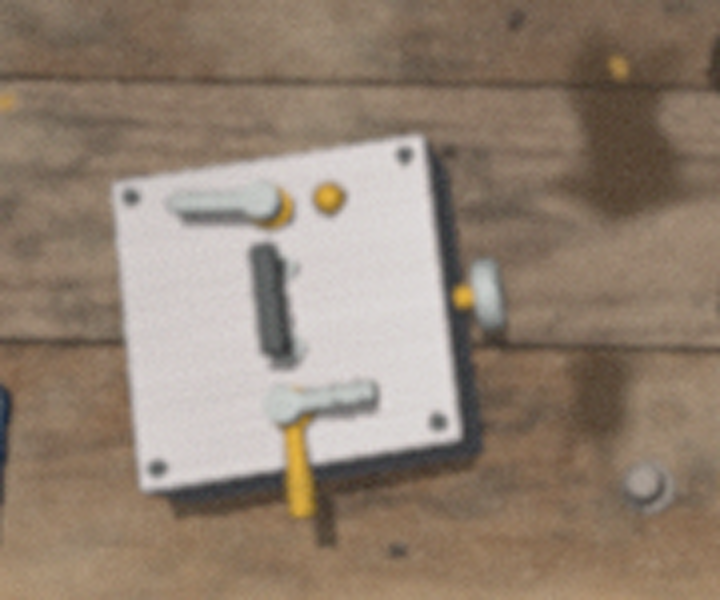

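The crop shows the vent tap hub at (262,200) with its lever to the left and dome at (329,198). The pump tap is at (284,403) with its yellow hose tail, and the gauge is on the right, which is lid -y. So lid +x is roughly world +x.

Punch look-alikes in the top view are small (323,408), middle (373,421) and large (425,372). The middle one is meant; I'll avoid all three. The stick is at (537,338), and the dark block at (627,307) is not the stick.

```bash
python3 - <<'E'
from h import *
np.set_printoptions(precision=3,suppress=True)
p=get_image("top")
def quad(c,z):
    w=np.array([pix(p,u,v,z)[:2] for u,v in c])  # order TL,TR,BR,BL in picture; up=+x, left=+y
    ex=(w[0]-w[3]+w[1]-w[2]); ey=(w[0]-w[1]+w[3]-w[2])
    print(w.mean(0),"sides",np.linalg.norm(ex)/2,np.linalg.norm(ey)/2,"yaw",np.arctan2(ex[1],ex[0]),np.arctan2(-ey[0],ey[1]))
quad([(70+a/4,170+b/4) for a,b in [(112,185),(422,135),(463,440),(143,490)]],92)
quad([(a/1.4,b/1.4) for a,b in [(486,265),(600,289),(580,402),(461,376)]],8)
for n,u,v,z in [("grip",70+268/4,170+300/4,132),("vent",70+262/4,170+199/4,122),("pump",70+284/4,170+404/4,122),("gauge",191.5,243.5,45)]: print(n,pix(p,u,v,z))
im=p["img"].astype(int)
for lab in ["stick","mat"]:
    if lab=="stick":
        m=((im[...,0]-im[...,2])>45)
        z=27
    else:
        m=(im.max(2)<48); z=8
    m=m.astype(np.uint8); k=np.zeros_like(m); k[180:295,325:432]=m[180:295,325:432]
    k=cv2.morphologyEx(k,cv2.MORPH_OPEN,np.ones((3,3)))
    c=max(cv2.findContours(k,0,1)[0],key=cv2.contourArea)
    w=np.array([pix(p,u,v,z)[:2] for u,v in c[:,0,:]],np.float32)
    r=cv2.minAreaRect(w); print(lab,r, cv2.boxPoints(r).tolist())
s=get_state(); print(R.from_rotvec(s["eef_rot"]).as_matrix(), s["joint_positions"])
for u,v in [(520,425),(440,425),(570,460),(627,307)]: print(u,v,pix(p,u/1.4,v/1.4,0))
E
```

```text
[496.963 257.507] sides 167.72574819440706 168.26361996741736 yaw 0.184136794405418 0.175137966130362
[ 542.498 -272.27 ] sides 193.71095150009688 194.86699119075195 yaw -0.22165934055102393 -0.20061183929461907
grip [495.852 257.218 132.   ]
vent [551.37  266.731 122.   ]
pump [443.152 247.62  122.   ]
gauge [514.737 158.148  45.   ]
stick ((531.3445434570312, -275.52227783203125), (22.490388870239258, 171.0612335205078), 69.39396667480469) [[447.32830810546875, -255.9463653564453], [607.4454956054688, -316.1496887207031], [615.3607788085938, -295.09820556640625], [455.24359130859375, -234.89486694335938]]
mat ((607.7242431640625, -232.813232421875), (9.370469093322754, 12.315587043762207), 88.87251281738281) [[601.4754638671875, -237.3763885498047], [613.7886962890625, -237.6187286376953], [613.9730224609375, -228.2500762939453], [601.6597900390625, -228.0077362060547]]
[[-0.915  0.404  0.   ]
 [ 0.404  0.915  0.   ]
 [-0.     0.    -1.   ]] [ 0.937  0.104  0.097  1.564 -0.     1.353]
520 425 [ 390.426 -250.633    0.   ]
440 425 [ 388.123 -120.907    0.   ]
570 460 [ 336.741 -328.852    0.   ]
627 307 [ 589.131 -434.119    0.   ]
```

>>> arm_command:
  increments:
    - [1,-0.06,-0.064,0,0]
    - [1,-0.06,-0.064,0,0]
    - [1,-0.06,-0.064,0,0]
    - [1,-0.06,-0.064,0,0]
    - [1,-0.06,-0.064,0,0]
    - [1,-0.06,-0.064,0,0]
    - [1,-0.06,-0.064,0,0]
    - [1,-0.06,-0.064,0,0]

```text
time_s: 2.0
ee_pos: [358.8, 216.2, 231.5]
eef_rot: [0.648, 3.073, 0.001]
ft_force: [0.1, 0.6, 0.3]
gripper_width: 0.998
gripper_force: 0.0
```

>>> arm_command:
  increments:
    - [1,-0.06,-0.064,0,0]
    - [1,-0.06,-0.064,0,0]
    - [1,-0.06,-0.064,0,0]
    - [1,-0.06,-0.064,0,0]
    - [1,-0.06,-0.064,0,0]
    - [1,-0.06,-0.064,0,0]
    - [1,-0.06,-0.064,0,0]
    - [1,-0.06,-0.064,0,0]

```text
time_s: 2.8
ee_pos: [475.0, -115.4, 231.5]
eef_rot: [0.649, 3.073, -0.0]
ft_force: [-0.2, 1.1, -0.4]
gripper_width: 1.002
gripper_force: 0.0
```

>>> arm_command:
  increments:
    - [1,-0.06,-0.064,0,0]
    - [1,-0.06,-0.064,0,0]
    - [1,-0.06,-0.064,0,0]
    - [1,-0.06,-0.064,0,0]
    - [1,0,0,0,-0.036]
    - [1,0,0,0.08,0]
    - [1,0,0,0.08,0]
    - [1,0,0,0,0]

```text
time_s: 3.6
ee_pos: [530.0, -276.8, 145.3]
eef_rot: [-0.56, -3.083, -0.008]
ft_force: [-0.1, 0.9, -0.9]
gripper_width: 1.0
gripper_force: 0.0
```

```bash
cat >> h.py <<'E'
def delta(x,y,z,th):
    """shift in tool units (tool y = (sin th, cos th)) from the measured pose, and turn"""
    s=get_state(); M=R.from_rotvec(s["eef_rot"]).as_matrix(); d=M.T@(np.array([x,y,z])-s["ee_pos"])
    t=np.arctan2(M[0,1],M[1,1])
    print("t",s["time_s"],"pos",s["ee_pos"].round(1),"th",round(t,3),"F",s["ft_force"].round(1),"w",round(s["gripper_width"],3),"gf",s["gripper_force"],"tilt",M[:,2].round(3))
    print("shift",(d/500).round(4),"turn",round((th-t)/(np.pi/2),4))
E
python3 - <<'E'
from h import *
delta(531,-275.5,12,.36)
E
```

```text
t 3.6 pos [ 530.  -276.8  145.3] th 0.359 F [-0.1  0.9 -0.9] w 1.0 gf 0.0 tilt [-0.007  0.006 -1.   ]
shift [-0.0033  0.0022  0.2665] turn 0.0003
```

>>> arm_command:
  increments:
    - [1,0,0,0.06,0]
    - [1,0,0,0.06,0]
    - [1,0,0,0.06,0]
    - [1,0,0,0.04,0]
    - [1,0,0,0.02,0]
    - [1,0,0,0,0]
    - [1,0,0,0,0]

```text
time_s: 4.3
ee_pos: [533.6, -279.6, 33.3]
eef_rot: [0.561, 3.089, -0.002]
ft_force: [0.0, 1.1, 0.4]
gripper_width: 1.0
gripper_force: 0.0
```

```bash
python3 - <<'E'
from h import *
delta(531,-275.5,12,.36)
p=get_image("scene"); save(p,"st2.png",(250,150,430,290),4)
E
```

```text
t 4.3 pos [ 533.6 -279.6   33.3] th 0.359 F [0.  1.1 0.4] w 1.0 gf 0.0 tilt [ 0.002 -0.001 -1.   ]
shift [0.0079 0.0059 0.0425] turn 0.0005
```

View pics/st2.png

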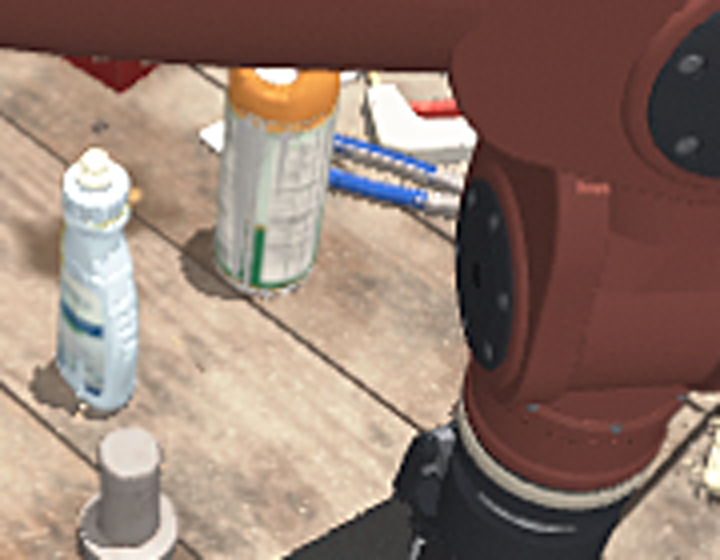

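The view shows only the arm, with the bottle (95,280) and can (275,180) standing clear; the stick is hidden behind the wrist. The numbers agree, so I'll grasp.

>>> arm_command:
  increments:
    - [1,0.006,0.005,0.02,0]
    - [1,0,0,0.02,0]
    - [1,0,0,0.002,0]
    - [0,0,0,0,0]
    - [0,0,0,0,0]
    - [0,0,0,0,0]
    - [0,0,0,0,0]
    - [0,0,0,0,0]

```text
time_s: 5.15
ee_pos: [531.2, -275.9, 11.0]
eef_rot: [0.561, 3.09, -0.001]
ft_force: [0.8, 0.2, 1.1]
gripper_width: 0.228
gripper_force: 58.6
```

>>> arm_command:
  increments:
    - [0,0,0,0,0]
    - [0,0,0,0,0]
    - [0,0,0,0,0]

```text
time_s: 5.45
ee_pos: [531.2, -275.8, 10.8]
eef_rot: [0.561, 3.09, -0.001]
ft_force: [-0.1, 0.1, 5.5]
gripper_width: 0.227
gripper_force: 59.4
```

```bash
python3 - <<'E'
from h import *
delta(531,-275.5,60,.36)
E
```

```text
t 5.45 pos [ 531.2 -275.8   10.8] th 0.359 F [-0.1  0.1  5.5] w 0.227 gf 59.400967955589294 tilt [ 0.001 -0.001 -1.   ]
shift [ 0.0004  0.0004 -0.0984] turn 0.0005
```

>>> arm_command:
  increments:
    - [0,0,0,-0.03,0]
    - [0,0,0,-0.06,0]
    - [0,0,0,-0.06,0]
    - [0,0.065,-0.007,-0.05,0]
    - [0,0.065,-0.007,0,0]
    - [0,0.065,-0.007,0,0]
    - [0,0.063,-0.006,0,0]
    - [0,0,0,0,0.08]

```text
time_s: 6.25
ee_pos: [402.6, -241.4, 110.5]
eef_rot: [-0.756, -3.048, -0.001]
ft_force: [-0.3, -0.7, -0.5]
gripper_width: 0.232
gripper_force: 58.7
```

>>> arm_command:
  increments:
    - [0,0,0,0,0.09]
    - [0,0,0,0,0.09]
    - [0,0,0,0,0.09]
    - [0,0,0,0,0.09]
    - [0,0,0,0,0.09]
    - [0,0,0,0,0.09]
    - [0,0,0,0,0.09]
    - [0,0,0,0,0.09]

```text
time_s: 7.05
ee_pos: [405.2, -242.6, 110.9]
eef_rot: [-2.277, -2.164, -0.0]
ft_force: [-1.1, -0.2, -0.8]
gripper_width: 0.229
gripper_force: 58.7
```

>>> arm_command:
  increments:
    - [0,0,0,0,0.09]
    - [0,0,0,0.05,0.015]
    - [0,0,0,0.05,0]
    - [0,0,0,0.05,0]
    - [0,0,0,0.02,0]
    - [0,0,0,0,0]
    - [0,0,0,0,0]

```text
time_s: 7.75
ee_pos: [405.7, -243.2, 26.5]
eef_rot: [2.441, 1.976, 0.0]
ft_force: [0.1, -0.2, -0.8]
gripper_width: 0.229
gripper_force: 58.7
```

```bash
python3 - <<'E'
from h import *
delta(405.6,-243,3.3,1.78)
E
```

```text
t 7.75 pos [ 405.7 -243.2   26.5] th 1.781 F [ 0.1 -0.2 -0.8] w 0.229 gf 58.727118372917175 tilt [ 0.001 -0.001 -1.   ]
shift [ 0.0003 -0.0002  0.0463] turn -0.0005
```

>>> arm_command:
  increments:
    - [0,0,0,0.025,0]
    - [0,0,0,0.015,0]
    - [0,0,0,0.005,0]
    - [0,0,0,0,0]
    - [0.45,0,0,0,0]
    - [0.45,0,0,0,0]
    - [0.45,0,0,0,0]
    - [0.45,0,0,0,0]

```text
time_s: 8.55
ee_pos: [405.3, -242.8, 2.7]
eef_rot: [-2.442, -1.976, -0.0]
ft_force: [-0.3, 0.8, -0.2]
gripper_width: 0.453
gripper_force: 0.0
```

>>> arm_command:
  increments:
    - [0.45,0,0,-0.03,0]
    - [0.45,0,0,-0.07,0]
    - [0.45,0,0,-0.08,0]
    - [0,0,0,-0.08,0]
    - [0,0,0,-0.08,0]
    - [0,0,0,-0.08,0]
    - [0,0,0,-0.06,0]
    - [0,0,0,0,0]

```text
time_s: 9.35
ee_pos: [406.5, -244.1, 247.4]
eef_rot: [2.437, 1.972, 0.001]
ft_force: [-0.5, 0.1, -1.5]
gripper_width: 0.003
gripper_force: 0.0
```

```bash
python3 - <<'E'
from h import *
# start point of lever push: lid frame
c=np.array([497,257.5]); y=.18; X=np.array([np.cos(y),np.sin(y)]); Y=np.array([-np.sin(y),np.cos(y)])
q=c+55*X+36*Y-30*X; print(q)
delta(q[0],q[1],105,1.39)
p=get_image("top"); save(p,"st3.png",(280,150,460,330),4)
E
```

```text
[515.15102768 297.39411228]
t 9.35 pos [ 406.5 -244.1  247.4] th 1.781 F [-0.5  0.1 -1.5] w 0.003 gf 0.0 tilt [ 0.005 -0.005 -1.   ]
shift [ 1.1056 -0.0148  0.2805] turn -0.2488
```

View pics/st3.png

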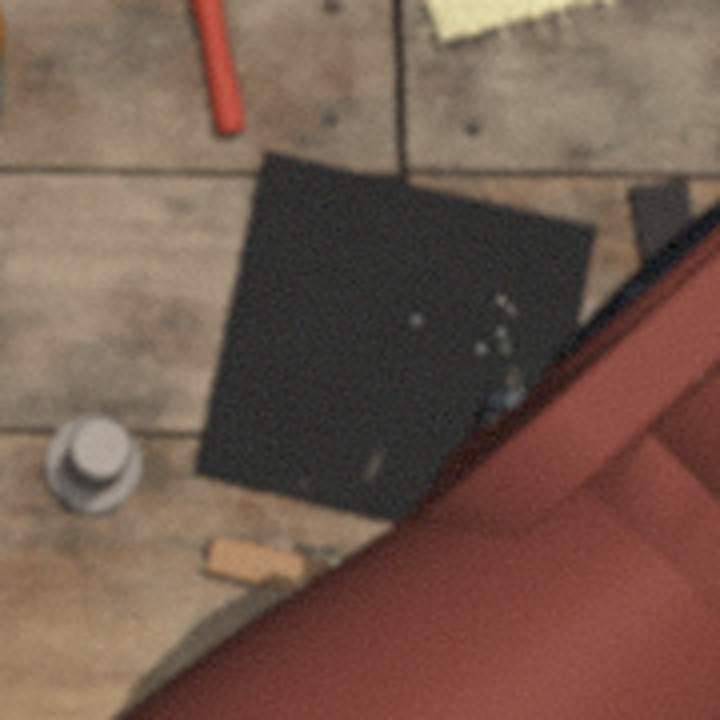

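The top view shows the mat clear, corners (267,155), (595,230) and (200,472). The stick lies on the bench in front of it at (255,560), and the large punch stands undisturbed at (95,462). Next is the vent tap.

>>> arm_command:
  increments:
    - [0,0.05,0,0,0]
    - [0,0.09,-0.002,0,0]
    - [0,0.09,-0.002,0,0]
    - [0,0.09,-0.002,0,0]
    - [0,0.09,-0.002,0,0]
    - [0,0.09,-0.002,0,0]
    - [0,0.09,-0.002,0,0]
    - [0,0.09,-0.002,0,0]

```text
time_s: 10.2
ee_pos: [468.8, 93.2, 241.4]
eef_rot: [-2.441, -1.976, 0.001]
ft_force: [1.6, -0.5, -0.4]
gripper_width: 0.001
gripper_force: 0.0
```

>>> arm_command:
  increments:
    - [0,0.09,0,0,0]
    - [0,0.09,0,0,0]
    - [0,0.09,0,0,0]
    - [0,0.09,0,0,0]
    - [0,0.065,0,0,0]
    - [0,0,0,0,-0.09]
    - [0,0,0,0,-0.09]
    - [0,0,0,0,-0.09]

```text
time_s: 11.0
ee_pos: [513.0, 299.3, 240.9]
eef_rot: [-1.962, -2.451, 0.003]
ft_force: [0.4, -1.3, 0.2]
gripper_width: 0.002
gripper_force: 0.0
```

>>> arm_command:
  increments:
    - [0,0,0,0,-0.09]
    - [0,0,0,0,-0.09]
    - [0,0,0,0,-0.09]
    - [0,0,0,0,-0.09]
    - [0,0,0,0,-0.09]
    - [0,0,0,0,-0.09]
    - [0,0,0,0,-0.09]
    - [0,0,0,0,-0.09]

```text
time_s: 11.8
ee_pos: [513.1, 298.8, 241.1]
eef_rot: [-0.345, -3.121, 0.001]
ft_force: [1.1, -0.0, 0.2]
gripper_width: 0.002
gripper_force: 0.0
```

>>> arm_command:
  increments:
    - [0,0,0,0,-0.09]
    - [0,0,0,0,-0.09]
    - [0,0,0,0,-0.08]
    - [0,0,0,0.06,0]
    - [0,0,0,0.06,0]
    - [0,0,0,0,0]
    - [0,0,0,0,0]

```text
time_s: 12.5
ee_pos: [512.9, 298.8, 182.2]
eef_rot: [0.286, -3.126, 0.001]
ft_force: [0.1, 0.4, 0.5]
gripper_width: 0.001
gripper_force: 0.0
```

```bash
cat >> h.py <<'E'
C=np.array([497,257.5]); yw=.18; X=np.array([np.cos(yw),np.sin(yw)]); Y=np.array([-np.sin(yw),np.cos(yw)])
def L(a,b): return C+a*X+b*Y
E
python3 - <<'E'
from h import *
q=L(28,36); delta(q[0],q[1],105,-.18)
pv=None
for a in np.radians([0,15,30,45,60,75,90]):
    u=np.array([np.sin(a),np.cos(a)]); n=np.array([np.cos(a),-np.sin(a)])
    P=np.array([55,0])+36*u-(5.5+11*n[0]-14.5*n[1])*n
    print(P.round(1), None if pv is None else (np.array([-(P-pv)[0],(P-pv)[1]])/500).round(3)); pv=P
E
```

```text
t 12.5 pos [512.9 298.8 182.2] th -0.183 F [0.1 0.4 0.5] w 0.001 gf 0.0 tilt [-0.002 -0.001 -1.   ]
shift [-0.0103 -0.0035  0.1543] turn 0.0017
[38.5 36. ] None
[45.1 39.9] [-0.013  0.008]
[53.7 42.3] [-0.017  0.005]
[63.8 42.1] [-0.02 -0.  ]
[74.4 38.4] [-0.021 -0.007]
[84.  30.9] [-0.019 -0.015]
[91. 20.] [-0.014 -0.022]
```

>>> arm_command:
  increments:
    - [0,0,0,0.05,0]
    - [0,0,0,0.05,0]
    - [0,0,0,0.04,0]
    - [0,0,0,0.014,0]
    - [0,0,0,0,0]
    - [0,-0.02,-0.003,0,0]
    - [0,0,0,0,0]

```text
time_s: 13.2
ee_pos: [525.9, 299.6, 107.7]
eef_rot: [-0.286, 3.125, 0.001]
ft_force: [-0.9, 0.4, 0.2]
gripper_width: -0.001
gripper_force: 0.0
```

>>> arm_command:
  increments:
    - [0,-0.011,0,0,0]
    - [0,-0.013,0.008,0,0]
    - [0,-0.017,0.005,0,0]
    - [0,-0.02,0,0,0]
    - [0,-0.021,-0.007,0,0]
    - [0,-0.019,-0.015,0,0]
    - [0,-0.014,-0.022,0,0]
    - [0,0,0,0,0]

```text
time_s: 14.0
ee_pos: [584.6, 293.3, 105.7]
eef_rot: [-0.284, 3.128, -0.0]
ft_force: [-0.6, -0.1, 0.7]
gripper_width: -0.002
gripper_force: 0.0
```

```bash
python3 - <<'E'
from h import *
q=L(91,20); delta(q[0],q[1],105,-.18)
E
```

```text
t 14.0 pos [584.6 293.3 105.7] th -0.181 F [-0.6 -0.1  0.7] w -0.002 gf 0.0 tilt [ 0.001 -0.    -1.   ]
shift [0.0031 0.0009 0.0014] turn 0.0008
```

>>> arm_command:
  increments:
    - [0,0,-0.006,0,0]
    - [0,0,-0.004,0,0]
    - [0,0,0,0,0]

```text
time_s: 14.3
ee_pos: [584.3, 290.2, 106.1]
eef_rot: [-0.287, 3.127, 0.003]
ft_force: [1.3, 5.0, -1.4]
gripper_width: -0.001
gripper_force: 2.1
```

```bash
python3 - <<'E'
from h import *
q=L(91,20); delta(q[0],q[1],105,-.18)
p=get_image("top"); save(p,"v4.png",(70,150,250,300),4)
E
```

```text
t 14.3 pos [584.3 290.2 106.1] th -0.183 F [ 1.3  5.  -1.4] w -0.001 gf 2.1242860856330026 tilt [ 0.001  0.002 -1.   ]
shift [0.0014 0.0068 0.0023] turn 0.0019
```

View pics/v4.png

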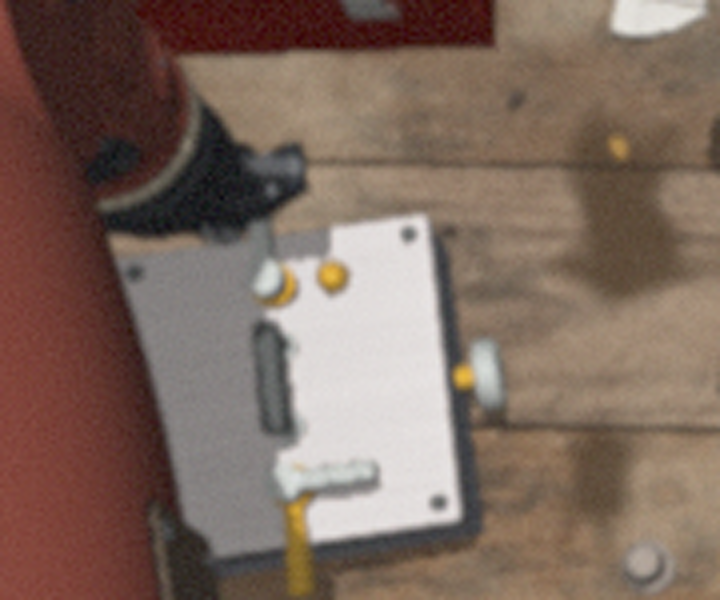

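The lever at (262,255) now points away from the lid along +x. Contact force is 5 N, so I'll press on until the stop shows.

>>> arm_command:
  increments:
    - [0,0,-0.006,0,0]
    - [0,0,-0.004,0,0]
    - [0,0,0,0,0]

```text
time_s: 14.65
ee_pos: [584.6, 288.9, 106.9]
eef_rot: [-0.291, 3.126, 0.013]
ft_force: [0.0, 19.9, 0.1]
gripper_width: -0.003
gripper_force: 10.4
```

>>> arm_command:
  increments:
    - [0,0,-0.006,0,0]
    - [0,0,0,0,0]
    - [0,0,0,0,0]

```text
time_s: 14.95
ee_pos: [584.8, 288.1, 107.4]
eef_rot: [-0.294, 3.125, 0.018]
ft_force: [-3.1, 29.7, 2.9]
gripper_width: -0.001
gripper_force: 15.1
```

```bash
python3 - <<'E'
from h import *
q=L(0,0); delta(q[0],q[1],105,-.18)
s=get_state(); d=s["ee_pos"][:2]-C; print(d@X,d@Y)
E
```

```text
t 14.95 pos [584.8 288.1 107.4] th -0.187 F [-3.1 29.7  2.9] w -0.001 gf 15.09416313841939 tilt [ 0.002  0.012 -1.   ]
shift [ 0.184  -0.0274  0.0039] turn 0.0047
91.86471555018332 14.358421214268299
```

>>> arm_command:
  increments:
    - [0,0,0.03,0,0]
    - [0,0,0.02,0,0]
    - [0,0,0,-0.05,0]
    - [0,0,0,-0.08,0]
    - [0,0,0,-0.05,0]
    - [0.8,0.09,-0.03,0,0]
    - [0.8,0.09,-0.03,0,0]
    - [0.8,0,0,0,0]

```text
time_s: 15.75
ee_pos: [491.9, 258.4, 193.8]
eef_rot: [0.286, -3.123, 0.003]
ft_force: [0.3, 0.1, 0.6]
gripper_width: 0.505
gripper_force: 0.0
```

>>> arm_command:
  increments:
    - [0.8,0,0,0,0]
    - [0.8,0,0,0,0]
    - [0.8,0,0,0,0]

```text
time_s: 16.05
ee_pos: [499.0, 260.8, 196.2]
eef_rot: [-0.286, 3.127, -0.0]
ft_force: [-0.1, -0.3, -0.2]
gripper_width: 0.8
gripper_force: 0.0
```

```bash
python3 - <<'E'
from h import *
q=L(0,0); delta(q[0],q[1],105,-.18)
E
```

```text
t 16.05 pos [499.  260.8 196.2] th -0.183 F [-0.1 -0.3 -0.2] w 0.8 gf 0.0 tilt [ 0.001  0.    -1.   ]
shift [ 0.0053 -0.0057  0.1825] turn 0.0016
```

>>> arm_command:
  increments:
    - [0.8,0.005,-0.006,0.05,0]
    - [0.8,0,0,0.06,0]
    - [0.8,0,0,0.05,0]
    - [0.8,0,0,0.022,0]
    - [0.8,0,0,0,0]
    - [0,0,0,0,0]
    - [0,0,0,0,0]
    - [0,0,0,0,0]

```text
time_s: 16.85
ee_pos: [496.8, 257.3, 106.2]
eef_rot: [-0.286, 3.126, 0.001]
ft_force: [-0.4, 0.4, 0.3]
gripper_width: 0.291
gripper_force: 0.0
```

>>> arm_command:
  increments:
    - [0,0,0,0,0]
    - [0,0,0,0,0]
    - [0,0,0,0,0]
    - [0,0,0,0,0]

```text
time_s: 17.25
ee_pos: [496.7, 257.1, 106.0]
eef_rot: [-0.286, 3.127, 0.0]
ft_force: [-0.4, -1.0, 6.1]
gripper_width: 0.151
gripper_force: 60.1
```

```bash
python3 - <<'E'
from h import *
q=L(0,0); delta(q[0],q[1],105,-.18)
E
```

```text
t 17.25 pos [496.7 257.1 106. ] th -0.182 F [-0.4 -1.   6.1] w 0.151 gf 60.053969621658325 tilt [ 0.002  0.    -1.   ]
shift [-0.0008  0.0006  0.0021] turn 0.0016
```

>>> arm_command:
  increments:
    - [0,0,0,-0.01,0]
    - [0,0,0,-0.01,0]
    - [0,0,0,-0.02,0]
    - [0,0,0,-0.03,0]
    - [0,0,0,-0.03,0]
    - [0,0,0,0,0]

```text
time_s: 17.85
ee_pos: [497.6, 257.5, 158.3]
eef_rot: [-0.286, 3.124, 0.001]
ft_force: [0.4, 0.1, -5.4]
gripper_width: 0.15
gripper_force: 58.7
```

```bash
python3 - <<'E'
from h import *
delta(496.7,257.1,290,-.18); print(get_state()["moment"])
E
```

```text
t 17.85 pos [497.6 257.5 158.3] th -0.183 F [ 0.4  0.1 -5.4] w 0.15 gf 58.705474734306335 tilt [ 0.005  0.001 -1.   ]
shift [ 0.0006 -0.0004 -0.2634] turn 0.0017
[0.04104547 0.00239008 0.03116862]
```

>>> arm_command:
  increments:
    - [0,0,0,-0.03,0]
    - [0,0,0,-0.05,0]
    - [0,0,0,-0.06,0]
    - [0,0,0,-0.06,0]
    - [0,0,0,-0.05,0]
    - [0,0,0,-0.03,0]
    - [0,0,0,0,0]

```text
time_s: 18.55
ee_pos: [496.8, 257.3, 297.8]
eef_rot: [-0.286, 3.125, 0.001]
ft_force: [-0.7, 0.6, -6.1]
gripper_width: 0.152
gripper_force: 58.9
```

```bash
python3 - <<'E'
from h import *
p=get_image("top")
def q(u,v): return pix(p,280+u/4,150+v/4,8)[:2]
TL,TR,BL=q(267,155),q(595,230),q(200,472)
print("centre",(TR+BL)/2,"sides",np.linalg.norm(TL-TR),np.linalg.norm(TL-BL),"yaw",np.arctan2(*(TL-BL)[::-1]),np.arctan2(-(TL-TR)[0],(TL-TR)[1]))
c=(TR+BL)/2; delta(c[0],c[1],300,-.18)
r=recognise(p,"mat"); print([(x["score"],c2w(p,x["position"])) for x in r])
E
```

```text
centre [ 541.85432017 -272.6567484 ] sides 195.72191917849784 193.4204199517891 yaw -0.21463424413864596 -0.22024418663832823
t 18.6 pos [496.4 257.2 295.9] th -0.183 F [-1.1  0.2 -6.3] w 0.152 gf 58.9309698343277 tilt [ 0.002  0.    -1.   ]
shift [ 0.103  -1.0586 -0.0086] turn 0.0017
[(0.88, array([ 538.85467258, -266.55977822,    6.38747458]))]
```

>>> arm_command:
  increments:
    - [0,0.003,-0.03,0,0]
    - [0,0.005,-0.05,0,0]
    - [0,0.007,-0.07,0,0]
    - [0,0.007,-0.07,0,0]
    - [0,0.007,-0.07,0,0]
    - [0,0.007,-0.07,0,0]
    - [0,0.007,-0.07,0,0]
    - [0,0.007,-0.07,0,0]

```text
time_s: 19.45
ee_pos: [515.9, 4.8, 293.5]
eef_rot: [0.286, -3.127, -0.001]
ft_force: [-0.2, -0.0, -5.5]
gripper_width: 0.154
gripper_force: 58.9
```

>>> arm_command:
  increments:
    - [0,0.007,-0.07,0,0]
    - [0,0.007,-0.07,0,0]
    - [0,0.007,-0.07,0,0]
    - [0,0.007,-0.07,0,0]
    - [0,0.007,-0.07,0,0]
    - [0,0.007,-0.07,0,0]
    - [0,0.007,-0.07,0,0]
    - [0,0.005,-0.05,0,0]

```text
time_s: 20.25
ee_pos: [538.1, -266.3, 293.0]
eef_rot: [0.284, -3.127, -0.002]
ft_force: [0.3, 1.4, -6.6]
gripper_width: 0.152
gripper_force: 59.0
```

>>> arm_command:
  increments:
    - [0,0,-0.015,0,0.02]
    - [0,0,0,0,0.04]
    - [0,0,0,0,0.05]
    - [0,0,0,0,0.05]
    - [0,0,0,0,0.05]
    - [0,0,0,0,0.03]
    - [0,0,0,0,0.013]
    - [0,0,0,0,0]

```text
time_s: 21.05
ee_pos: [540.2, -270.8, 294.2]
eef_rot: [-0.336, -3.123, -0.001]
ft_force: [0.0, 0.3, -6.7]
gripper_width: 0.155
gripper_force: 59.1
```

```bash
python3 - <<'E'
from h import *
delta(542,-272.5,46,.215)
E
```

```text
t 21.05 pos [ 540.2 -270.8  294.2] th 0.215 F [ 0.   0.3 -6.7] w 0.155 gf 59.11180078983307 tilt [-0.001  0.001 -1.   ]
shift [-0.0046 -0.0029  0.4964] turn 0.0002
```

>>> arm_command:
  increments:
    - [0,-0.005,-0.003,0.04,0]
    - [0,0,0,0.07,0]
    - [0,0,0,0.07,0]
    - [0,0,0,0.08,0]
    - [0,0,0,0.07,0]
    - [0,0,0,0.06,0]
    - [0,0,0,0.04,0]
    - [0,0,0,0.02,0]

```text
time_s: 21.85
ee_pos: [541.4, -271.9, 67.1]
eef_rot: [-0.335, -3.121, -0.003]
ft_force: [-0.5, 0.4, -5.6]
gripper_width: 0.153
gripper_force: 59.1
```

>>> arm_command:
  increments:
    - [0,0,0,0,0]
    - [0,0,0,0,0]

```text
time_s: 22.05
ee_pos: [543.2, -273.4, 71.0]
eef_rot: [0.336, 3.122, -0.001]
ft_force: [0.8, -1.6, -6.3]
gripper_width: 0.15
gripper_force: 59.1
```

```bash
python3 - <<'E'
from h import *
delta(542,-272.5,46,.215)
p=get_image("scene"); save(p,"p5.png",(250,220,450,370),4)
E
```

```text
t 22.05 pos [ 543.2 -273.4   71. ] th 0.214 F [ 0.8 -1.6 -6.3] w 0.15 gf 59.0752637386322 tilt [ 0.001 -0.001 -1.   ]
shift [0.0028 0.0013 0.0499] turn 0.0004
```

View pics/p5.png

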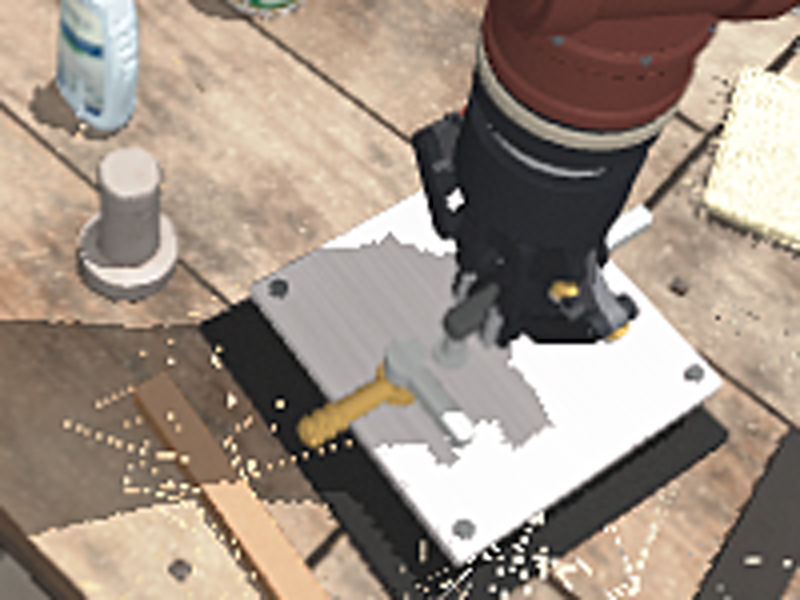

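The lid is level and centred over the mat, with the corner bolts at (278,290), (463,530) and (693,373). The vent lever points off the far side at (630,228), so it's still open. The stick lies clear in front of the mat at (220,480). I'll lower it gently.

>>> arm_command:
  increments:
    - [0,0.002,0.001,0.015,0]
    - [0,0,0,0.012,0]
    - [0,0,0,0.01,0]
    - [0,0,0,0.005,0]
    - [0,0,0,0.003,0]
    - [0,0,0,0,0]
    - [0,0,0,0,0]

```text
time_s: 22.8
ee_pos: [542.0, -272.4, 47.5]
eef_rot: [0.337, 3.123, -0.0]
ft_force: [0.3, -0.3, -5.2]
gripper_width: 0.151
gripper_force: 59.2
```

```bash
python3 - <<'E'
from h import *
delta(542,-272.5,46,.215)
E
```

```text
t 22.8 pos [ 542.  -272.4   47.5] th 0.215 F [ 0.3 -0.3 -5.2] w 0.151 gf 59.151073694229126 tilt [ 0. -0. -1.]
shift [-0.     -0.0001  0.003 ] turn 0.0002
```

>>> arm_command:
  increments:
    - [0,0,0,0.002,0]
    - [0,0,0,0.001,0]
    - [0,0,0,0,0]

```text
time_s: 23.1
ee_pos: [542.0, -272.4, 46.1]
eef_rot: [0.337, 3.123, -0.0]
ft_force: [-0.3, 1.0, -3.3]
gripper_width: 0.153
gripper_force: 59.5
```

>>> arm_command:
  increments:
    - [0,0,0,0.001,0]
    - [0,0,0,0,0]

```text
time_s: 23.3
ee_pos: [542.1, -272.4, 46.1]
eef_rot: [0.336, 3.123, -0.0]
ft_force: [-3.4, 2.3, 4.2]
gripper_width: 0.148
gripper_force: 60.5
```

>>> arm_command:
  increments:
    - [0.6,0,0,0,0]
    - [0.6,0,0,0,0]
    - [0.6,0,0,0,0]
    - [0.6,0,0,0,0]
    - [0.6,0,0,0,0]
    - [0.6,0,0,-0.02,0]
    - [0.6,0,0,-0.05,0]
    - [0.6,0,0,-0.08,0]

```text
time_s: 24.1
ee_pos: [540.6, -271.3, 119.3]
eef_rot: [-0.336, -3.12, -0.004]
ft_force: [0.9, 0.1, -0.1]
gripper_width: 0.601
gripper_force: 0.0
```

>>> arm_command:
  increments:
    - [0.6,0,0,-0.08,0]
    - [0.6,0,0,-0.09,0]
    - [0.6,0,0,-0.09,0]
    - [0.6,0,0.07,0,0]
    - [0.6,0,0.08,0,0]
    - [0.6,0,0.08,0,0]
    - [0.6,0,0.08,0,0]
    - [0.6,0,0.08,0,0]

```text
time_s: 24.9
ee_pos: [583.6, -80.3, 251.3]
eef_rot: [0.337, 3.122, -0.0]
ft_force: [0.5, 0.5, 0.2]
gripper_width: 0.596
gripper_force: 0.0
```

>>> arm_command:
  increments:
    - [0.6,0,0.08,0,0]
    - [0.6,0,0.08,0,0]
    - [0.6,0,0.08,0,0]
    - [0.6,0,0,0,0]
    - [0.6,0,0,0,0]

```text
time_s: 25.4
ee_pos: [609.1, 36.2, 250.9]
eef_rot: [0.334, 3.123, -0.0]
ft_force: [0.1, -1.0, 0.7]
gripper_width: 0.6
gripper_force: 0.0
```

```bash
python3 - <<'E'
from h import *
delta(542,-272.5,46,.215)
p=get_image("top"); save(p,"f6.png",k=1.4)
save(p,"f7.png",(300,160,450,310),4)
E
```

```text
t 25.4 pos [609.1  36.2 250.9] th 0.213 F [ 0.1 -1.   0.7] w 0.6 gf 0.0 tilt [ 0.001 -0.    -1.   ]
shift [ 0.0009 -0.6317  0.4099] turn 0.0014
```

View pics/f6.png

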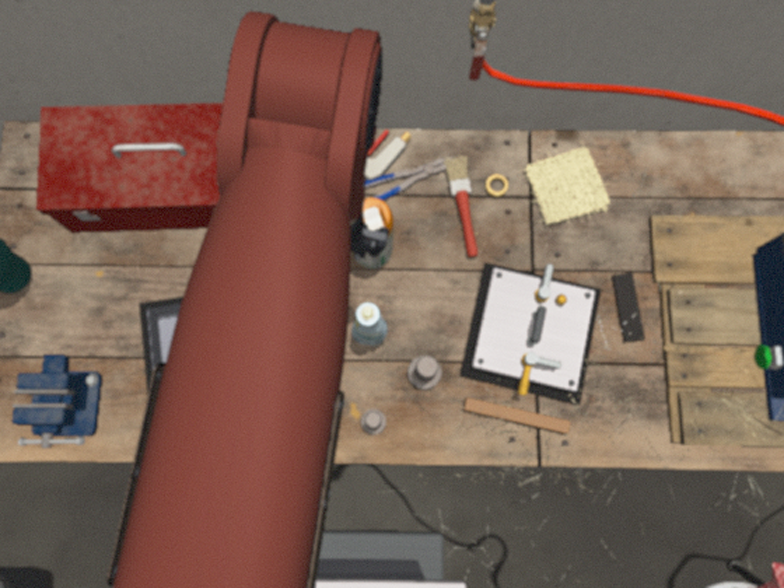

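View pics/f7.png

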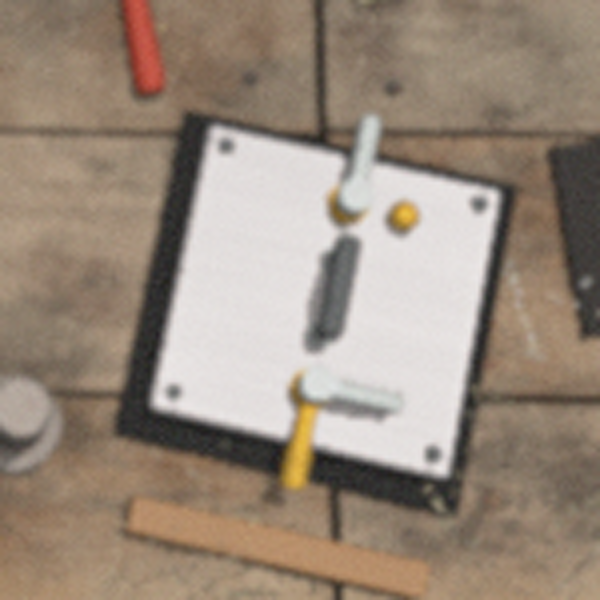

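The lid lies flat on the mat and the vent lever still points off the lid at (368,130). The pump lever is still along -y at (365,400) and the stick is off the mat at (275,548). The margins look uneven, so I'll check centring with the heights taken into account.

```bash
python3 - <<'E'
from h import *
np.set_printoptions(precision=1,suppress=True)
p=get_image("top")
for z,c in [(32,[(207,123),(502,190),(450,478),(150,408)]),(8,[(187,113),(515,183),(457,513),(117,433)])]:
    w=np.array([pix(p,300+u/4,160+v/4,z)[:2] for u,v in c]); print(w.mean(0),[np.linalg.norm(w[i]-w[i-1]) for i in range(4)])
for l in ["lid","mat","spray_can","glue_bottle","punch"]:
    print(l,[(round(r["score"],2),c2w(p,r["position"])) for r in recognise(p,l)[:3]])
E
```

```text
[ 544.7 -272.2] [np.float64(170.44513869120888), np.float64(172.45690734282982), np.float64(169.74660083316343), np.float64(170.48051789729237)]
[ 543.1 -272.1] [np.float64(195.58440236277298), np.float64(195.26637908106008), np.float64(197.59912357258548), np.float64(196.55245360028525)]
lid [(0.7, array([ 542.3, -265.3,   31.5]))]
mat [(0.72, array([ 505.1, -226.9,   10. ]))]
spray_can [(0.87, array([672.4, -10.7, 176.9])), (0.54, array([ 404.9, -242.6,   19. ]))]
glue_bottle [(0.82, array([529. ,  -6.3, 128.8]))]
punch [(0.83, array([466.8, -87.5,  36.7])), (0.7, array([388.9, -10.5,   9.9]))]
```

The lid is centred to within 2 mm, and the bottle, can and punch have not moved.

```bash
python3 -c "
from plant import *
print(sign_off())"
```

```text
the job is handed in; nothing more can be done
None
```

The job is handed in at about 25 s of the 69 s allowed: the vent tap is open to its stop, the lid lies flat and centred on the mat to within about 2 mm, the stick is on the bench in front of the mat, the pump tap is still shut, and the glue bottle, spray can and punch stand where they were; I don't have the judge's verdict.

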